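Pack the changeover kit of a taping machine

TASK

Pack the changeover kit into the blue caddy, each part upright and fully down in the nest made for it: the long white jaw in the oblong pocket, the wide-bored steel collar over the post, the guide roller in the round cup and the T-shaped guide bracket, base down, in the square pocket with its sides along the pocket's. Leave the short white jaw and the narrow-bored collar where they lie.

Things in the scene. Friction and masses are not known exactly. Their poses are not given: they have to be found in the camera images.
- long_jaw_center (a point): the longer of two grooved white plastic jaw blocks: 64 mm long (its x), 28 mm wide (its y), 34 mm high, with a groove 8 mm wide and 8 mm deep along the middle of its top; standing on the table, z up. Point at its centre, 17 mm above its underside. About 0.08 kg.
- wide_collar_center (a point): bare steel shaft collar with the wide bore: ring of 54 mm outer and 30 mm inner diameter, 28 mm high, lying flat. Point on its axis, 14 mm above its underside (in the bore). About 0.3 kg.
- guide_roller_center (a point): aluminium guide roller standing on end like a spool: two flanges of 44 mm diameter (lower 12 mm thick, upper 14 mm thick), waist of 30 mm diameter between, 48 mm high; dark bearing with a brass dot on top. Point on its axis, 24 mm above its underside. About 0.13 kg.
- guide_bracket_center (a point): aluminium guide bracket, an upside-down T: base plate 60 mm (x) by 56 mm (y), 8 mm thick, with one upright plate across its middle, 60 mm long along x and 8 mm thick along y, up to 44 mm above the underside. Point at the middle, 22 mm above its underside, inside the upright plate. About 0.12 kg.
- short_jaw_center (a point): look-alike to be left alone: the shorter white jaw block, same section (28 mm wide, 34 mm high, grooved) but only 38 mm long (x). Point at its centre, 17 mm above its underside.
- narrow_collar_center (a point): look-alike to be left alone: steel collar with the narrow bore, 54 mm outer and 10 mm inner diameter, 28 mm high. Point on its axis, 14 mm above its underside.
- oblong_nest_floor (a point): nest for the long jaw in the blue caddy: grey-walled oblong pocket, 84 mm (its x) by 48 mm (its y) inside, walls 4 mm thick and standing 6 mm above its floor. This point is the centre of the top of its floor, 8 mm above the table; its z points up. The caddy around all four nests is 204 mm square with a 14 mm high rim; nest centres stand 96 mm apart in a two-by-two square, their x and y axes parallel to the caddy's sides.
- post_nest_floor (a point): nest for the wide-bored collar in the blue caddy: flat grey disc of 72 mm diameter, without walls, with an upright steel post of 12 mm diameter in its middle, 22 mm high above the disc. This point is the centre of the top of the disc, at the foot of the post, 8 mm above the table; its z points up. The caddy around all four nests is 204 mm square with a 14 mm high rim; nest centres stand 96 mm apart in a two-by-two square, their x and y axes parallel to the caddy's sides.
- round_nest_floor (a point): nest for the roller in the blue caddy: round grey cup, 64 mm inner diameter, wall 4 mm thick and standing 6 mm above its floor. This point is the centre of the top of its floor, 8 mm above the table; its z points up. The caddy around all four nests is 204 mm square with a 14 mm high rim; nest centres stand 96 mm apart in a two-by-two square, their x and y axes parallel to the caddy's sides.
- square_nest_floor (a point): nest for the bracket in the blue caddy: grey-walled square pocket, 78 by 78 mm inside (the bracket may stand in it at any quarter turn), walls 4 mm thick and standing 6 mm above its floor. This point is the centre of the top of its floor, 8 mm above the table; its z points up. The caddy around all four nests is 204 mm square with a 14 mm high rim; nest centres stand 96 mm apart in a two-by-two square, their x and y axes parallel to the caddy's sides.
Not all that is in view belongs to the job. Leave any brown look-alike of the part that bears round_nest_floor alone.

How it is judged:
By the outcome, as a careful person would: the job done as asked, in the order asked, and still so for the second after the job is handed in, with the robot touching nothing.
It also fails if it takes over 96 s, if anything falls off the work surface, if the arm or the gripper's body presses on something with over 40 N, if the wrist force passes 120 N, or if a joint passes its speed limit or range.

ROBOT

A 7-joint arm with a two-finger parallel gripper is mounted at the origin on the work surface. World frame = base frame: x ahead of the robot, y to its left, z up, the work surface at z = 0. Lengths are in m, angles in rad, forces in N, time in s.
With the tool pointing down it reaches from about 0.425 to 0.975 m from the base axis. Payload 16.7 kg.
Tool frame: the origin (TCP) lies between the finger pads; the fingertips stand 19 mm ahead of it and the grasp point (between the pads) is the TCP (manip.finger_overhang is the distance from the TCP to the fingertips, in m); z points along the fingers, y is the direction in which the jaws open and shut (so a half turn about z gives the same grasp; the last joint's range is limited). The gripper opens to 85 mm and grips with 20 to 120 N. Pads are 22 mm wide; open, the fingers measure 114 mm over their backs; the gripper's body (76 mm by 85 mm) begins 54 mm behind the grasp point. The pads swing forward as they close: fully open they stand 13 mm farther back than shut.
Start: joints at [1.052, 0.426, 0.074, 1.606, -0.034, 1.111, -0.067], TCP at [0.243, -0.63, 0.222] pointing down, gripper open.
Joint ranges: [-2.85, 2.85], [-0.5, 2.14], [-1.23, 1.37], [0.21, 2.46], [-1.02, 4.16], [0.16, 2.05], [-2.73, 2.73]. Speed limits (rad/s): [1.89, 1.89, 2.39, 2.39, 3.01, 3.01, 3.01].

INTERFACE

Orientations are given as a unit quaternion [x, y, z, w].
In Python, from plant import manip gives the robot as it stands.
- The arm moves only by the tool play_rows, never from a script. Its argument "rows" is a list of rows, each an object with "dp": the shift along the world's x, y, z in cm, a list of three; "twist": the turn about the world's z in degrees; "grip": the gripper command: -1 is shut, 1 is fully open, values between are in proportion. A call has 1 to 12 rows; each row shifts and turns the commanded pose from where the row before left it; what a row does not reach is not made up. A row lasts 1/12 s, in which the tool goes at most 41.7 mm and 7.16 degrees, less where a joint would pass 70% of its speed; a pose out of reach is approached as far as the arm can. A call is refused whole if a number of a shift passes 4.17 or a number of a turn 7.16, either way. A call with a gripper value outside its range is refused whole. The fingers move at their own pace and stop on an object; the grip force is fixed at half the most. Time passes only in rows, so rows that do not move let the fingers close. It gives the time, the measured TCP pose, the force and the opening at its end, in the units of the state.
- manip.observe(): the state, without advancing time (a new reading comes with each control period).
- manip.grab_frame(name): name is "scene" or "side" or "wrist"; returns a dict with "img" (384x512x3 uint8, red, green, blue), "fx", "fy", "cx", "cy" (pixels), "cam_to_world" (4x4, takes a point from camera to world coordinates). Camera axes: x right, y up, looking along -z (the intrinsics and any distortion apply to the point x, -y, -z); pixel columns grow to the right and rows downward; lengths in m; the calibration is good to about 2 mm. A picture is of the moment at which its call begins. There is no depth.
- manip.finish_job(): hands the job in, once; it reports no verdict.
The state is a dict: "clock": time; "q": joint angles; "dq": joint speeds; "joint_torque": joint torques, N m; "position": TCP position; "eef_rot": TCP orientation; "force": force on the tool from outside, world axes, zero at the start; "moment": the same for the moment, N m; "finger_gap": finger opening in m.
Only numpy, scipy, OpenCV 4.12 (cv2) and the standard library are available. Lean on these libraries where they do the work, as an engineer would, in place of code of your own. Each camera call takes 0.05 s, during which the arm holds its last target. There are 200 camera calls.

## Working session

There is one attempt and no reset: what is moved stays moved. The work goes in short steps, Python scripts to look and compute and a tool call to move; the robot and the scene stay as the last step left them, time stands still between calls to the robot, and variables do not carry over. Pictures are saved under pics/ and viewed, about 12 in all and at most 16, crops included, and the job is handed in when it is done.

Besides the shell and the picture viewer there is one more tool, called after "Request:" in YAML: its name, and indented under it one key for each argument. play_rows: Moves the arm, as the interface text tells. Its arguments: {"type":"object","properties":{"rows":{"type":"array"}},"required":["rows"]}

```bash
ls; mkdir -p pics; cat > h.py <<'E'
import numpy as np, cv2
from plant import manip
def grab(n,f=None):
    d=manip.grab_frame(n); 
    if f: cv2.imwrite('pics/'+f,cv2.cvtColor(d['img'],cv2.COLOR_RGB2BGR))
    return d
def ray(d,u,v,z):
    M=np.array(d['cam_to_world']); r=M[:3,:3]@np.array([(u-d['cx'])/d['fx'],-(v-d['cy'])/d['fy'],-1]); o=M[:3,3]
    return o+r*(z-o[2])/r[2]
def proj(d,p):
    M=np.array(d['cam_to_world']); c=M[:3,:3].T@(np.array(p)-M[:3,3])
    return d['cx']+d['fx']*c[0]/-c[2], d['cy']-d['fy']*c[1]/-c[2]
E
python3 - <<'E'
from h import *
print(manip.observe())
ims=[]
for n in('scene','side','wrist'):
    d=grab(n,n+'0.png'); print(n,[k for k in d],d['fx'],d['cx'],d['cy'],np.round(d['cam_to_world'],3).tolist())
E
```

```text
pics
{'clock': 0.0, 'q': array([ 1.05249698,  0.42672617,  0.07386391,  1.60662223, -0.03408867,
        1.11081142, -0.06711474]), 'dq': array([ 0.00051937,  0.0020198 ,  0.0005597 , -0.00069547,  0.0008171 ,
        0.00100602, -0.00102547]), 'joint_torque': array([ 1.31867910e-03, -9.49840450e+01,  3.76114771e+00, -4.63537931e+01,
        1.93110667e-02,  9.96744056e-03, -2.95832990e-05]), 'position': array([ 0.24313932, -0.62922709,  0.22170818]), 'eef_rot': array([ 9.83051214e-01,  1.83329986e-01, -1.74385393e-04, -6.30070502e-04]), 'force': array([0.55258115, 0.04958273, 0.01766473]), 'moment': array([0.03090063, 0.04835729, 0.04855857]), 'finger_gap': 0.08547026553323256}
scene ['img', 'fx', 'fy', 'cx', 'cy', 'cam_to_world'] 404.63863483095435 255.10606074811298 192.82261719485467 [[-0.103, -0.772, 0.627, 1.057], [0.995, -0.078, 0.068, 0.027], [-0.004, 0.631, 0.776, 0.748], [0.0, 0.0, 0.0, 1.0]]
side ['img', 'fx', 'fy', 'cx', 'cy', 'cam_to_world'] 384.64038662925697 253.83290209193822 188.27595334185017 [[-0.999, 0.049, -0.018, 0.465], [-0.048, -0.732, 0.679, 0.671], [0.02, 0.679, 0.734, 0.82], [0.0, 0.0, 0.0, 1.0]]
wrist ['img', 'fx', 'fy', 'cx', 'cy', 'cam_to_world'] 311.93421111528215 262.4407196030242 186.67250581393253 [[0.36, 0.898, 0.252, 0.308], [-0.933, 0.347, 0.096, -0.603], [-0.001, -0.269, 0.963, 0.374], [0.0, 0.0, 0.0, 1.0]]
```

View pics/scene0.png

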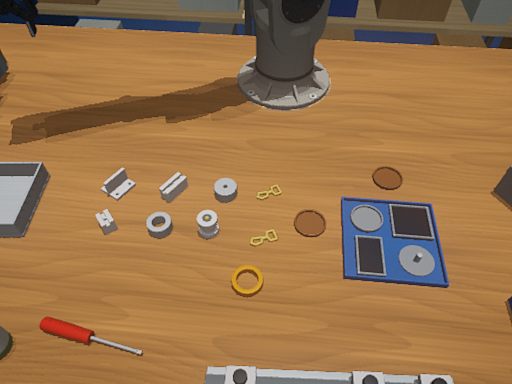

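View pics/side0.png

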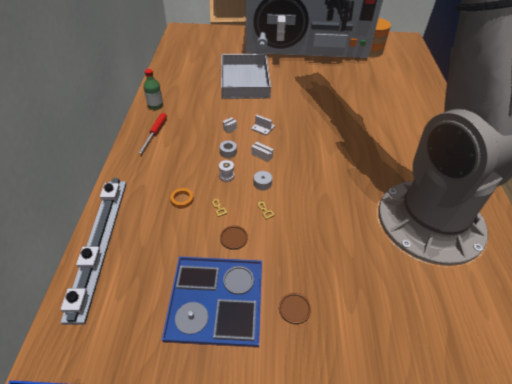

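Scene view: bracket (118,185), long jaw (173,186), narrow collar (226,190), short jaw (106,222), wide collar (159,224), roller (207,224). In the caddy: round cup (367,218), square (411,222), oblong (370,255), post (417,260). The two brown rings at (387,178) and (310,223) are look-alikes to leave. Jaws: 173,186 is the longer. Collars: 159,224 has the wide bore and 226,190 the narrow one.

```bash
python3 - <<'E'
from h import *
d=grab('scene');s=grab('side')
P={'brk':(118,183,.01),'long':(173,186,.02),'narrow':(226,187,.028),'short':(106,222,.02),'wide':(159,221,.028),'roller':(207,216,.048),'round':(367,218,.008),'sq':(411,222,.008),'obl':(370,255,.008),'post':(417,261,.008),'ringA':(310,223,.0),'ringB':(387,178,0)}
for k,(u,v,z) in P.items():
    p=ray(d,u,v,z); print(k,np.round(p,3),'side px',np.round(proj(s,p)))
c=np.vstack([cv2.resize(d['img'][150:250,70:260],None,fx=4,fy=3)[:300],cv2.resize(s['img'][100:200,200:295],(760,300),interpolation=cv2.INTER_CUBIC)])
c=cv2.resize(d['img'][155:250,70:260],None,fx=4,fy=4,interpolation=cv2.INTER_CUBIC)
cv2.imwrite('pics/crop.png',c[:,:,::-1])
E
```

```text
brk [ 0.463 -0.369  0.01 ] side px [264. 126.]
long [ 0.467 -0.231  0.02 ] side px [262. 151.]
narrow [ 0.464 -0.105  0.028] side px [261. 178.]
short [ 0.583 -0.354  0.02 ] side px [228. 125.]
wide [ 0.574 -0.236  0.028] side px [228. 146.]
roller [ 0.565 -0.13   0.048] side px [227. 165.]
round [0.506 0.219 0.008] side px [239. 281.]
sq [0.507 0.315 0.008] side px [235. 321.]
obl [0.602 0.219 0.008] side px [198. 279.]
post [0.606 0.314 0.008] side px [190. 318.]
ringA [ 0.527  0.093 -0.   ] side px [234. 239.]
ringB [0.373 0.278 0.   ] side px [296. 310.]
```

View pics/crop.png

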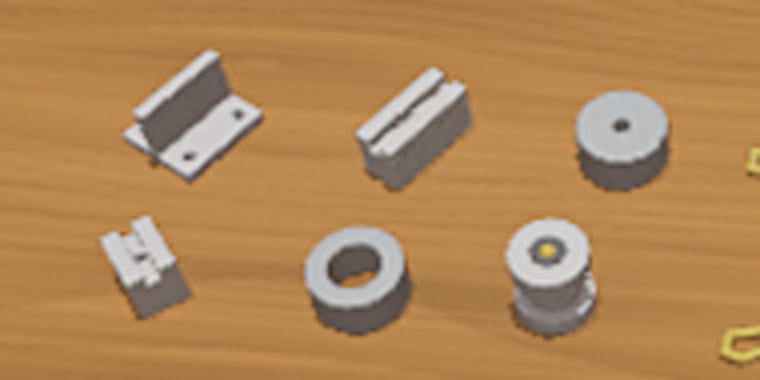

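Request:
play_rows:
  rows:
    - {"dp": [2, 3.2, 0.3], "twist": 0, "grip": 1}
    - {"dp": [2, 3.2, 0.3], "twist": 0, "grip": 1}
    - {"dp": [2, 3.2, 0.3], "twist": 0, "grip": 1}
    - {"dp": [2, 3.2, 0.3], "twist": 0, "grip": 1}
    - {"dp": [2, 3.2, 0.3], "twist": 0, "grip": 1}
    - {"dp": [2, 3.2, 0.3], "twist": 0, "grip": 1}
    - {"dp": [2, 3.2, 0.3], "twist": 0, "grip": 1}
    - {"dp": [2, 3.2, 0.3], "twist": 0, "grip": 1}
    - {"dp": [2, 3.2, 0.3], "twist": 0, "grip": 1}
    - {"dp": [2, 3.2, 0], "twist": 0, "grip": 1}
    - {"dp": [2, 3.2, 0], "twist": 0, "grip": 1}
    - {"dp": [2, 3.2, 0], "twist": 0, "grip": 1}

```text
clock: 1.25
position: [0.4839, -0.2439, 0.2497]
eef_rot: [0.983, 0.183, 0.0, 0.0]
force: [0.3, -0.8, -0.1]
finger_gap: 0.0855
```

```bash
python3 - <<'E'
from h import *
d=grab('wrist','w1.png')
for k,p in {'brk':(.463,-.369,.01),'long':(.467,-.231,.02)}.items(): print(k,proj(d,p))
print(manip.observe()['position'],manip.observe()['eef_rot'])
E
```

```text
brk (np.float64(345.59125435743357), np.float64(204.69327344544325))
long (np.float64(248.7008042651648), np.float64(166.73243516887467))
[ 0.4880447  -0.2367088   0.24968295] [ 9.82386454e-01  1.86854204e-01  1.18913388e-03 -9.73547074e-04]
```

View pics/w1.png

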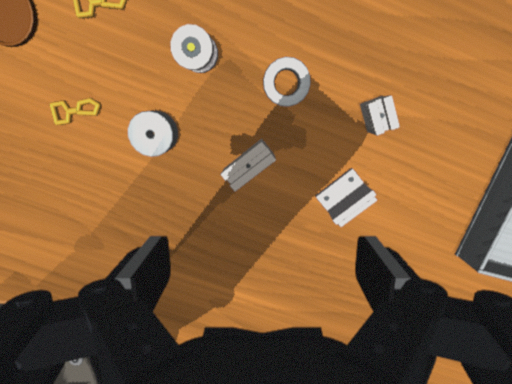

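```bash
python3 - <<'E'
from h import *
d=grab('wrist','w2.png'); im=d['img']; hsv=cv2.cvtColor(im,cv2.COLOR_RGB2HSV)
m=((hsv[...,1]<75)&(hsv[...,2]>40)).astype(np.uint8); m[228:]=0;m[:,420:]=0
n,l,st,c=cv2.connectedComponentsWithStats(m)
for i in range(1,n):
    if st[i,4]<200: continue
    cn=max(cv2.findContours((l==i).astype(np.uint8),0,2)[0],key=cv2.contourArea)
    r=cv2.minAreaRect(cn); print(np.round(c[i]),st[i],np.round(cv2.boxPoints(r)).tolist())
print(manip.observe()['position'])
c=cv2.resize(im[20:235,120:410],None,fx=2.7,fy=2.7,interpolation=cv2.INTER_CUBIC); cv2.imwrite('pics/c2.png',c[:,:,::-1])
E
```

```text
[200.  55.] [ 177   31   47   48 1628] [[168.0, 53.0], [197.0, 23.0], [232.0, 58.0], [203.0, 88.0]]
[292.  88.] [ 268   64   48   49 1342] [[260.0, 99.0], [282.0, 56.0], [323.0, 77.0], [302.0, 120.0]]
[384. 122.] [ 365  103   39   39 1093] [[364.0, 109.0], [395.0, 101.0], [404.0, 136.0], [372.0, 144.0]]
[157. 138.] [ 133  116   50   46 1784] [[133.0, 116.0], [182.0, 116.0], [182.0, 161.0], [133.0, 161.0]]
[253. 170.] [ 225  145   55   51 1369] [[223.0, 177.0], [266.0, 144.0], [282.0, 164.0], [238.0, 198.0]]
[350. 203.] [ 320  175   60   53 1878] [[318.0, 201.0], [358.0, 171.0], [383.0, 204.0], [342.0, 234.0]]
[ 0.48644537 -0.23971329  0.24956628]
```

View pics/c2.png

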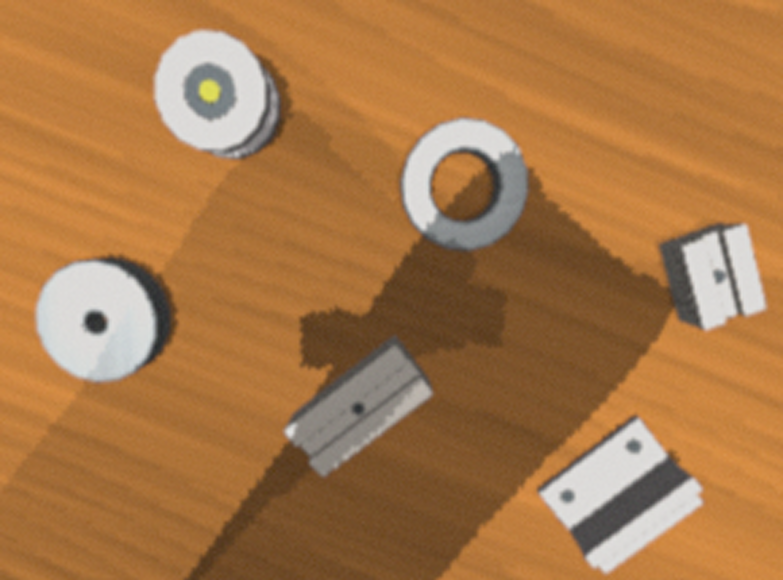

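```bash
cat >> h.py <<'E'
def head(a,b): return np.degrees(np.arctan2(*(b-a)[1::-1]))
E
python3 - <<'E'
from h import *
d=grab('wrist'); o=manip.observe(); print(o['position'],o['eef_rot'])
w=lambda x,y,z: ray(d,120+x/2.7,20+y/2.7,z)
print('jaw c',w(357,408,.026)); a,b=w(322,477,.034),w(433,388,.034); print('jaw L',np.linalg.norm(a-b),head(a,b))
a,b=w(285,430,.034),w(395,340,.034); print(np.linalg.norm(a-b),head(a,b))
print('wide bore',w(463,185,.028), 'narrow',w(95,321,.028),'roller',w(209,90,.048))
a,b=w(540,492,.008),w(637,415,.008);print('brk far edge',a,b,np.linalg.norm(a-b),head(a,b))
a,b=w(605,570,.044),w(702,500,.044);print('brk top near edge',a,b,np.linalg.norm(a-b),head(a,b))
a,b=w(567,496,.008),w(634,446,.008);print('holes',a,b,head(a,b))
E
```

```text
[ 0.48484153 -0.24264495  0.2494284 ] [ 9.82582266e-01  1.85827692e-01  2.73695542e-04 -2.89398922e-04]
jaw c [ 0.46739232 -0.23231207  0.026     ]
jaw L 0.0649562107333621 -28.880812842127252
0.0638815691712178 -29.025591215382732
wide bore [ 0.57449213 -0.23921137  0.028     ] narrow [ 0.46200033 -0.11049223  0.028     ] roller [ 0.56937802 -0.13204043  0.048     ]
brk far edge [ 0.45703077 -0.33208717  0.008     ] [ 0.50953671 -0.35925594  0.008     ] 0.059118656512469864 -27.358935715715262
brk top near edge [ 0.44222277 -0.36449275  0.044     ] [ 0.4888235  -0.39022287  0.044     ] 0.05323220380314284 -28.904839971553983
holes [ 0.46002803 -0.34530261  0.008     ] [ 0.4951357  -0.36471306  0.008     ] -28.93747201445689
```

Crop: long jaw (357,408), wide collar (463,185), with bore clearly wide, roller (209,90), bracket (620,490). The narrow collar (95,321) and short jaw (715,275) are the ones to leave. The jaw measures 64 mm, as specified. The choice is confirmed.

Request:
play_rows:
  rows:
    - {"dp": [-0.3, 0.2, -1.8], "twist": -6.3, "grip": 1}
    - {"dp": [-0.2, 0.1, -1.8], "twist": -6.3, "grip": 1}
    - {"dp": [-0.2, 0.1, -1.8], "twist": -6.3, "grip": 1}
    - {"dp": [-0.2, 0.1, -1.8], "twist": -6.3, "grip": 1}
    - {"dp": [-0.2, 0.1, -1.8], "twist": -6.3, "grip": 1}
    - {"dp": [-0.2, 0.1, -1.8], "twist": -6.3, "grip": 1}
    - {"dp": [-0.2, 0.2, -1.8], "twist": -6.3, "grip": 1}
    - {"dp": [-0.2, 0.2, -1.8], "twist": -6.3, "grip": 1}
    - {"dp": [0, 0, 0], "twist": 0, "grip": 1}
    - {"dp": [0, 0, 0], "twist": 0, "grip": 1}
    - {"dp": [0, 0, 0], "twist": 0, "grip": 1}

```text
clock: 2.32
position: [0.4667, -0.2352, 0.1063]
eef_rot: [0.968, -0.251, 0.0, 0.0]
force: [0.2, -1.0, 0.4]
finger_gap: 0.0853
```

```bash
python3 - <<'E'
from h import *
d=grab('wrist','w3.png'); o=manip.observe(); print(o['position'],o['eef_rot'],np.degrees(2*np.arctan2(o['eef_rot'][1],o['eef_rot'][0])))
E
```

```text
[ 0.46690658 -0.23526784  0.10658013] [ 9.67893104e-01 -2.51360882e-01  7.96578586e-04  1.11749591e-04] -29.116123189354585
```

View pics/w3.png

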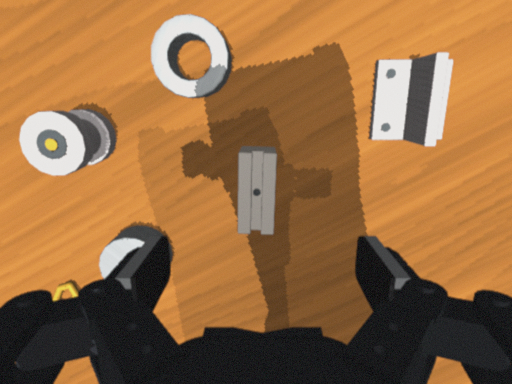

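```bash
python3 - <<'E'
from h import *
d=grab('wrist')
print(ray(d,256.5,191,.026))
for a,b in [((239,148),(237,233)),((276,148),(274,234))]: 
  a,b=ray(d,*a,.034),ray(d,*b,.034); print(head(b,a),(a+b)/2)
b=ray(d,191,59,.028);print('collar',b)
r=ray(d,51,145,.048);print('roller',r)
a,b=ray(d,452,54,.044),ray(d,437,146,.044);print('brk topedge',(a+b)/2,head(b,a),np.linalg.norm(a-b))
a,b=ray(d,378,60,.008),ray(d,372,139,.008);print('brk base edge',(a+b)/2,head(b,a),np.linalg.norm(a-b))
E
```

```text
[ 0.46999139 -0.22957884  0.026     ]
-31.619449934198535 [ 0.47797163 -0.21827767  0.034     ]
-29.78675249920418 [ 0.46408757 -0.24233122  0.034     ]
collar [ 0.57491133 -0.23701063  0.028     ]
roller [ 0.57112163 -0.12777955  0.048     ]
brk topedge [ 0.46754685 -0.37152609  0.044     ] -29.872224017694084 0.05880325194774178
brk base edge [ 0.48433022 -0.34250004  0.008     ] -28.111160121124698 0.058904705862918044
```

Request:
play_rows:
  rows:
    - {"dp": [0.2, 0.25, -2], "twist": -1, "grip": 1}
    - {"dp": [0.2, 0.25, -2], "twist": 0, "grip": 1}
    - {"dp": [0, 0, -2], "twist": 0, "grip": 1}
    - {"dp": [0, 0, -1.6], "twist": 0, "grip": 1}
    - {"dp": [0, 0, 0], "twist": 0, "grip": 1}
    - {"dp": [0, 0, 0], "twist": 0, "grip": -1}
    - {"dp": [0, 0, 0], "twist": 0, "grip": -1}
    - {"dp": [0, 0, 0], "twist": 0, "grip": -1}
    - {"dp": [0, 0, 0], "twist": 0, "grip": -1}
    - {"dp": [0, 0, 0], "twist": 0, "grip": -1}
    - {"dp": [0, 0, 0], "twist": 0, "grip": -1}
    - {"dp": [0, 0, 0], "twist": 0, "grip": -1}

```text
clock: 3.42
position: [0.4704, -0.2296, 0.0297]
eef_rot: [0.965, -0.261, 0.0, -0.0]
force: [0.4, -0.2, -0.2]
finger_gap: 0.0008
```

```bash
python3 - <<'E'
from h import *
d=grab('wrist','w4.png'); print(manip.observe()['finger_gap'],manip.observe()['force'])
s=grab('scene'); t=grab('side')
c=np.hstack([cv2.resize(d['img'],(400,300)),cv2.resize(t['img'][90:210,200:300],(350,300))]); cv2.imwrite('pics/c4.png',c[:,:,::-1])
E
```

```text
-0.0001294531802165765 [-0.25839075 -0.24125873  0.0192118 ]
```

View pics/c4.png

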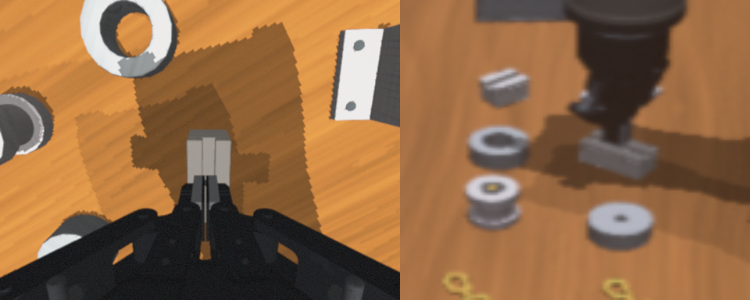

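```bash
python3 - <<'E'
from h import *
print(manip.finger_overhang,[k for k in dir(manip) if k[0]!='_'])
d=grab('wrist');o=manip.observe();p=np.array(o['position']);print(p)
print('tcp',proj(d,p),'tip',proj(d,p-[0,0,.019]))
M=np.array(d['cam_to_world']);print(np.round(M,3))
for n in('scene','side'):
  e=grab(n); print(n,proj(e,p),proj(e,p-[0,0,.019]),proj(e,p+[0,0,.05]))
  u,v=map(int,proj(e,p)); cv2.imwrite(f'pics/z{n}.png',cv2.resize(e['img'][v-35:v+35,u-45:u+45],None,fx=4.4,fy=4.4,interpolation=cv2.INTER_CUBIC)[:,:,::-1])
a,b=cv2.imread('pics/zscene.png'),cv2.imread('pics/zside.png'); cv2.imwrite('pics/z.png',np.hstack([a,b]))
x=cv2.imread('pics/w4.png');print(x.shape)
E
```

```text
0.019 ['IKError', 'finger_overhang', 'finish_job', 'grab_frame', 'observe']
[ 0.47029546 -0.22957916  0.02939349]
tcp (np.float64(265.9229163501265), np.float64(233.67906768978767)) tip (np.float64(265.57323496457536), np.float64(220.25622021964458))
[[-0.504  0.832  0.232  0.53 ]
 [-0.864 -0.486 -0.136 -0.262]
 [ 0.    -0.269  0.963  0.181]
 [ 0.     0.     0.     1.   ]]
scene (np.float64(172.82007694553994), np.float64(184.44838755670747)) (np.float64(174.11888191150348), np.float64(189.6411887022545)) (np.float64(169.1998523909108), np.float64(169.97423115365604))
side (np.float64(260.89822141478425), np.float64(148.84319868494785)) (np.float64(260.6949487037546), np.float64(153.41554556514836)) (np.float64(261.4565838290836), np.float64(136.28358539445114))
(384, 512, 3)
```

View pics/z.png

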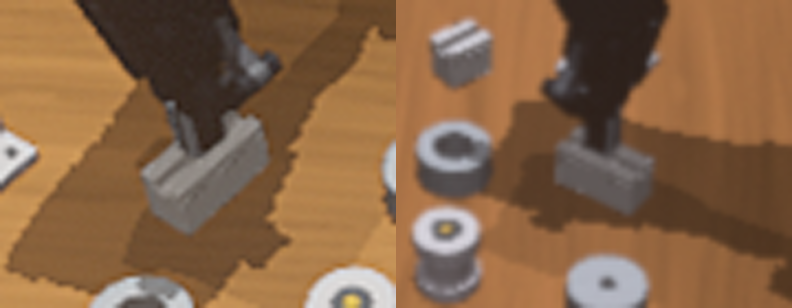

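The shut fingers stand on or in the groove at the jaw's top. The tips look higher than the stated 19 mm ahead of the TCP. The jaw has not moved. I'll lift, open and go lower.

Request:
play_rows:
  rows:
    - {"dp": [0, 0, 1.5], "twist": 0, "grip": -1}
    - {"dp": [0, 0, 1.5], "twist": 0, "grip": -1}
    - {"dp": [0, 0, 0], "twist": 0, "grip": 1}
    - {"dp": [0, 0, 0], "twist": 0, "grip": 1}
    - {"dp": [0, 0, 0], "twist": 0, "grip": 1}
    - {"dp": [0, 0, 0], "twist": 0, "grip": 1}
    - {"dp": [0, 0, 0], "twist": 0, "grip": 1}
    - {"dp": [0, 0, -1.5], "twist": 0, "grip": 1}
    - {"dp": [0, 0, -1.5], "twist": 0, "grip": 1}
    - {"dp": [0, 0, -0.6], "twist": 0, "grip": 1}
    - {"dp": [0, 0, -0.6], "twist": 0, "grip": 1}
    - {"dp": [0, 0, 0], "twist": 0, "grip": 1}

```text
clock: 4.72
position: [0.4697, -0.2293, 0.0164]
eef_rot: [0.965, -0.261, -0.001, -0.0]
force: [-1.0, -0.8, -0.5]
finger_gap: 0.0852
```

Request:
play_rows:
  rows:
    - {"dp": [0, 0, 0], "twist": 0, "grip": -1}
    - {"dp": [0, 0, 0], "twist": 0, "grip": -1}
    - {"dp": [0, 0, 0], "twist": 0, "grip": -1}
    - {"dp": [0, 0, 0], "twist": 0, "grip": -1}
    - {"dp": [0, 0, 0], "twist": 0, "grip": -1}

```text
clock: 5.13
position: [0.4706, -0.2298, 0.0179]
eef_rot: [0.965, -0.261, 0.0, 0.0]
force: [-8.1, -1.8, 35.3]
finger_gap: 0.0262
```

Request:
play_rows:
  rows:
    - {"dp": [0, 0, 0.5], "twist": 0, "grip": -1}
    - {"dp": [0, 0, 0.5], "twist": 0, "grip": -1}
    - {"dp": [0, 0, 2], "twist": 0, "grip": -1}
    - {"dp": [0, 0, 3], "twist": 0, "grip": -1}
    - {"dp": [0, 0, 3], "twist": 0, "grip": -1}
    - {"dp": [0, 0, 0], "twist": 0, "grip": -1}

```text
clock: 5.63
position: [0.4728, -0.2306, 0.1128]
eef_rot: [0.965, -0.261, 0.004, 0.0]
force: [1.5, -0.9, -1.3]
finger_gap: 0.0258
```

```bash
python3 - <<'E'
from h import *
o=manip.observe(); print(o['finger_gap'],o['force'],o['position'])
p=o['position'];ims=[]
for n in('scene','side'):
  e=grab(n); u,v=map(int,proj(e,p));print(proj(e,p),u-45,v-35);ims.append(cv2.resize(e['img'][v-35:v+35,u-45:u+45],None,fx=4.4,fy=4.4,interpolation=cv2.INTER_CUBIC)[:,:,::-1])
cv2.imwrite('pics/z2.png',np.hstack(ims))
E
```

```text
0.025822754538784725 [ 1.54321131 -0.91220561 -1.3152231 ] [ 0.47276835 -0.23061508  0.11277647]
(np.float64(165.86195847607772), np.float64(160.38631684229472)) 120 125
(np.float64(261.0216150398899), np.float64(127.18603631048938)) 216 92
```

View pics/z2.png

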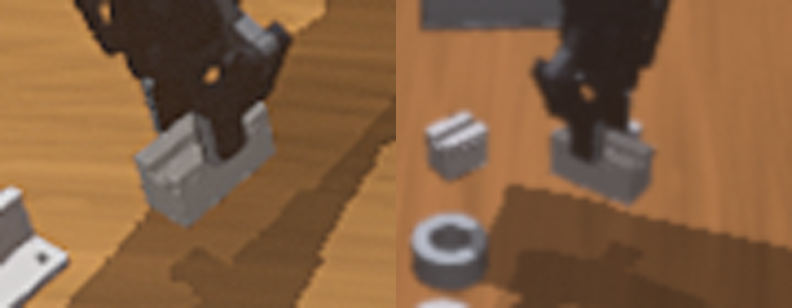

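Request:
play_rows:
  rows:
    - {"dp": [0.8, 3.8, 0.7], "twist": 2.5, "grip": -1}
    - {"dp": [0.8, 3.8, 0.7], "twist": 2.5, "grip": -1}
    - {"dp": [0.8, 3.8, 0.7], "twist": 2.5, "grip": -1}
    - {"dp": [0.8, 3.8, 0.7], "twist": 2.5, "grip": -1}
    - {"dp": [0.8, 3.8, 0.7], "twist": 2.5, "grip": -1}
    - {"dp": [0.8, 3.8, 0.7], "twist": 2.5, "grip": -1}
    - {"dp": [0.8, 3.8, 0.7], "twist": 2.5, "grip": -1}
    - {"dp": [0.8, 3.8, 0.7], "twist": 2.5, "grip": -1}
    - {"dp": [0.8, 3.8, 0.7], "twist": 2.5, "grip": -1}
    - {"dp": [0.8, 3.8, 0.7], "twist": 2.5, "grip": -1}
    - {"dp": [0.8, 3.8, 0.7], "twist": 2.5, "grip": -1}
    - {"dp": [0.8, 3.2, 0.7], "twist": 2.5, "grip": -1}

```text
clock: 6.73
position: [0.5655, 0.2232, 0.1904]
eef_rot: [1.0, -0.001, -0.001, -0.0]
force: [1.0, -0.5, -1.0]
finger_gap: 0.0258
```

Request:
play_rows:
  rows:
    - {"dp": [0, 0, 0], "twist": 0, "grip": -1}
    - {"dp": [0, 0, 0], "twist": 0, "grip": -1}
    - {"dp": [0, 0, 0], "twist": 0, "grip": -1}
    - {"dp": [0, 0, 0], "twist": 0, "grip": -1}

```text
clock: 7.07
position: [0.5659, 0.2189, 0.1904]
eef_rot: [1.0, -0.003, -0.001, 0.001]
force: [0.3, 0.1, -1.6]
finger_gap: 0.0259
```

```bash
python3 - <<'E'
from h import *
o=manip.observe(); print(o['finger_gap'],o['position'],o['eef_rot'])
d=grab('wrist','w5.png')
for p in [(.506,.219,.008),(.507,.315,.008),(.602,.219,.008),(.606,.314,.008)]: print(proj(d,p))
E
```

```text
0.025943710868784543 [0.56593522 0.21890803 0.19036026] [ 9.99994436e-01 -3.20387173e-03 -7.51890492e-04  5.45819094e-04]
(np.float64(263.90735041047975), np.float64(216.43247359051375))
(np.float64(179.8716216701178), np.float64(216.17166955410167))
(np.float64(263.4277530211409), np.float64(131.5745801273059))
(np.float64(173.4905248481744), np.float64(128.35819817419255))
```

View pics/w5.png

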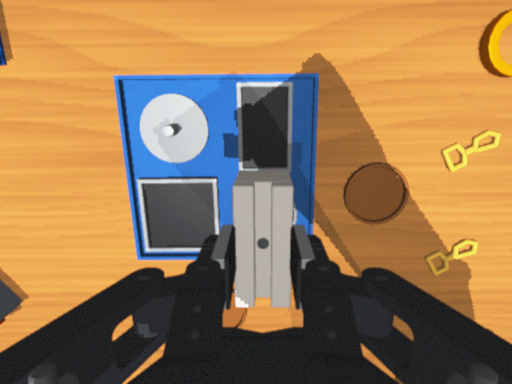

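```bash
python3 - <<'E'
from h import *
o=manip.observe();p=o['position'];ims=[]
d=cv2.imread('pics/w5.png')[155:320,195:335]; ims.append(cv2.resize(d,(280,330),interpolation=cv2.INTER_CUBIC))
for n in('scene','side'):
  e=grab(n); u,v=map(int,proj(e,p)); ims.append(cv2.resize(e['img'][v-40:v+50,u-34:u+34],(250,330),interpolation=cv2.INTER_CUBIC)[:,:,::-1])
cv2.imwrite('pics/z3.png',np.hstack(ims))
E
```

```text
(no output)
```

View pics/z3.png

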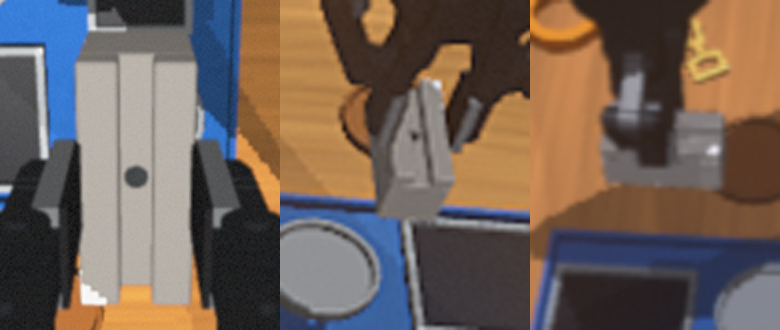

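```bash
python3 - <<'E'
from h import *
d=grab('wrist');p=manip.observe()['position'];print(p)
for z in (.2069,.195,.185):
  a,b,c,e=[ray(d,*q,z) for q in((237,182),(288,182),(235,305),(290,305))]
  print(z,np.linalg.norm(a-b),np.linalg.norm(c-e),np.linalg.norm(a-c),(a+b)/2,(c+e)/2, head(c,a),head(e,b), ray(d,263,243,z-.008))
# 3d: bottom far edge
a,b=ray(d,234,170,.173),ray(d,292,170,.173);print(np.linalg.norm(a-b),a,b)
# expected corners level
for z in(.173,.207):
  print(z,[np.round(proj(d,p+np.array([x,y,z-p[2]]))) .tolist() for x in(.032,-.032) for y in(.014,-.014)])
E
```

```text
[0.56631896 0.21945539 0.19128953]
0.2069 0.022992881449672015 0.027858089181916228 0.06446545960916368 [0.59954339 0.22061222 0.2069    ] [0.5351196  0.22102847 0.2069    ] -2.5327627216327686 1.791997419395695 [0.56558386 0.22057262 0.1989    ]
0.195 0.02500482762893261 0.03029575564898085 0.07010638092817423 [0.59640396 0.22062132 0.195     ] [0.52634289 0.221074   0.195     ] -2.5327627216327615 1.791997419395708 [0.55981239 0.22057794 0.187     ]
0.185 0.026695538703941542 0.03234421486500155 0.07484665094414936 [0.59376578 0.22062896 0.185     ] [0.51896751 0.22111225 0.185     ] -2.53276272163277 1.7919974193956965 [0.5549624  0.22058241 0.177     ]
0.032320470768556105 [0.59762099 0.23647444 0.173     ] [0.59740491 0.20415469 0.173     ]
0.173 [[239.0, 169.0], [290.0, 168.0], [242.0, 271.0], [288.0, 271.0]]
0.207 [[234.0, 185.0], [296.0, 184.0], [238.0, 307.0], [293.0, 306.0]]
```

```bash
python3 - <<'E'
from h import *
d=grab('wrist','w6.png'); 
a,b=ray(d,115,76,.014),ray(d,318,74,.014);print('far rim',a,b,np.linalg.norm(a-b),head(a,b)+90)
c=ray(d,137,260,.014);print(c,np.linalg.norm(a-c),head(c,a))
print('ctr from corners',(b+c)/2)
print('disc',ray(d,174,128,.008))
a,b=ray(d,237,83,.014),ray(d,292,83,.014);print('obl far',a,b,np.linalg.norm(a-b))
print(ray(d,236,165,.014),ray(d,293,165,.014))
a,b,c=[ray(d,*q,.014) for q in((138,180),(217,178),(146,252))];print('sq',a,b,c)
im=cv2.cvtColor(d['img'],cv2.COLOR_RGB2HSV); m=((im[...,0]>100)&(im[...,0]<125)&(im[...,1]>120)).astype(np.uint8)
cn=max(cv2.findContours(m,0,2)[0],key=cv2.contourArea); r=cv2.minAreaRect(cn);print(cv2.boxPoints(r))
e=grab('scene');im=cv2.cvtColor(e['img'],cv2.COLOR_RGB2HSV); m=((im[...,0]>100)&(im[...,0]<125)&(im[...,1]>120)).astype(np.uint8);m[:120]=0;m[:,:320]=0;m[:,460:]=0
cn=cv2.convexHull(max(cv2.findContours(m,0,2)[0],key=cv2.contourArea)); q=cv2.approxPolyDP(cn,8,True)[:,0];print(q.tolist())
P=[ray(e,*x,.012) for x in q];print(np.round(P,4), np.mean(P,0))
E
```

```text
far rim [0.65883929 0.36727596 0.014     ] [0.6594612  0.16510248 0.014     ] 0.20217443545675087 0.17624778262688778
[0.45510905 0.36870072 0.014     ] 0.20373522425619825 -0.40068399599916643
ctr from corners [0.55728512 0.2669016  0.014     ]
disc [0.60687873 0.31440798 0.008     ]
obl far [0.65145732 0.24592989 0.014     ] [0.65111372 0.19080864 0.014     ] 0.05512231826950451
[0.5677727  0.24936692 0.014     ] [0.56738189 0.18812159 0.014     ]
sq [0.5518238  0.35652579 0.014     ] [0.55351561 0.27043378 0.014     ] [0.46537557 0.35704981 0.014     ]
[[115.922806  76.122406]
 [317.99448   74.365265]
 [319.59076  257.934   ]
 [117.51907  259.69113 ]]
[[342, 197], [430, 204], [448, 284], [357, 276]]
[[0.4543 0.1644 0.012 ]
 [0.4547 0.3639 0.012 ]
 [0.655  0.3659 0.012 ]
 [0.6555 0.188  0.012 ]] [0.55487464 0.27053876 0.012     ]
```

Request:
play_rows:
  rows:
    - {"dp": [1.3, -0.1, -1.5], "twist": 0, "grip": -1}
    - {"dp": [1.3, -0.1, -2], "twist": 0, "grip": -1}
    - {"dp": [1.2, 0, -2], "twist": 0, "grip": -1}
    - {"dp": [0, 0, -2.5], "twist": 0, "grip": -1}
    - {"dp": [0, 0, -2.5], "twist": 0, "grip": -1}
    - {"dp": [0, 0, -2.5], "twist": 0, "grip": -1}
    - {"dp": [0, 0, -1.5], "twist": 0, "grip": -1}
    - {"dp": [0, 0, -0.9], "twist": 0, "grip": -1}
    - {"dp": [0, 0, -0.5], "twist": 0, "grip": -1}
    - {"dp": [0, 0, -0.3], "twist": 0, "grip": -1}
    - {"dp": [0, 0, 0], "twist": 0, "grip": -1}
    - {"dp": [0, 0, 0], "twist": 0, "grip": -1}

```text
clock: 8.37
position: [0.6049, 0.2186, 0.0303]
eef_rot: [1.0, -0.002, 0.001, -0.0]
force: [-0.1, 0.5, -0.9]
finger_gap: 0.0259
```

Request:
play_rows:
  rows:
    - {"dp": [0, 0, -0.3], "twist": 0, "grip": -1}
    - {"dp": [0, 0, -0.1], "twist": 0, "grip": -1}
    - {"dp": [0, 0, 0], "twist": 0, "grip": -1}
    - {"dp": [0, 0, 0], "twist": 0, "grip": -1}

```text
clock: 8.7
position: [0.6048, 0.2185, 0.0262]
eef_rot: [1.0, -0.002, 0.001, -0.0]
force: [-0.8, 1.0, 5.2]
finger_gap: 0.026
```

Contact is at z=0.026, as predicted. Release, rise, and go to above the wide collar.

Request:
play_rows:
  rows:
    - {"dp": [0, 0, 0], "twist": 0, "grip": 0.2}
    - {"dp": [0, 0, 0], "twist": 0, "grip": 0.2}
    - {"dp": [0, 0, 0], "twist": 0, "grip": 0.2}
    - {"dp": [0, 0, 1], "twist": 0, "grip": 0.2}
    - {"dp": [0, 0, 2], "twist": 0, "grip": 1}
    - {"dp": [0, 0, 3], "twist": 0, "grip": 1}
    - {"dp": [0, 0, 4], "twist": 0, "grip": 1}
    - {"dp": [0, -2, 3.5], "twist": 0, "grip": 1}
    - {"dp": [0, -4, 1], "twist": 0, "grip": 1}
    - {"dp": [0, -4, 0], "twist": 0, "grip": 1}
    - {"dp": [0, -4, 0], "twist": 0, "grip": 1}
    - {"dp": [0, -4, 0], "twist": 0, "grip": 1}

```text
clock: 9.7
position: [0.6041, 0.0367, 0.1717]
eef_rot: [1.0, -0.002, 0.001, -0.0]
force: [1.0, 0.6, 0.3]
finger_gap: 0.0853
```

```bash
python3 - <<'E'
from h import *
d=grab('wrist','w7.png');e=grab('scene')
print(proj(d,(.605,.2185,.03)),manip.observe()['position'])
cv2.imwrite('pics/z7.png',np.hstack([cv2.resize(d['img'],(400,300)),cv2.resize(e['img'][190:290,330:460],(390,300),interpolation=cv2.INTER_CUBIC)])[:,:,::-1])
E
```

```text
(np.float64(75.87843949330389), np.float64(173.89961806424603)) [0.60431231 0.03044962 0.17123735]
```

View pics/z7.png

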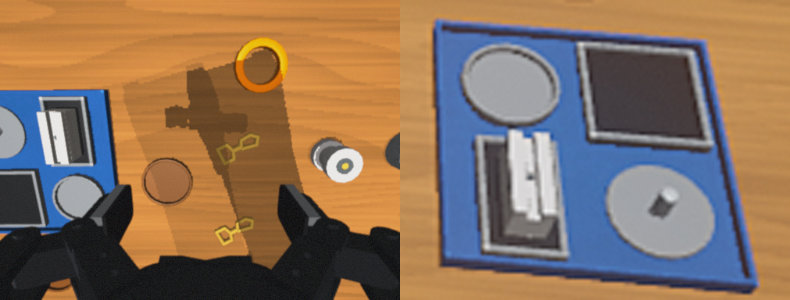

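Request:
play_rows:
  rows:
    - {"dp": [-0.4, -3.8, -0.5], "twist": 0, "grip": 1}
    - {"dp": [-0.4, -3.8, -0.5], "twist": 0, "grip": 1}
    - {"dp": [-0.4, -3.8, -0.5], "twist": 0, "grip": 1}
    - {"dp": [-0.4, -3.8, -0.5], "twist": 0, "grip": 1}
    - {"dp": [-0.4, -3.8, -1], "twist": 0, "grip": 1}
    - {"dp": [-0.4, -3.8, -1], "twist": 0, "grip": 1}
    - {"dp": [-0.4, -3.8, -1.5], "twist": 0, "grip": 1}
    - {"dp": [0, 0, -1.5], "twist": 0, "grip": 1}
    - {"dp": [0, 0, 0], "twist": 0, "grip": 1}
    - {"dp": [0, 0, 0], "twist": 0, "grip": 1}
    - {"dp": [0, 0, 0], "twist": 0, "grip": 1}

```text
clock: 10.72
position: [0.5771, -0.2263, 0.1015]
eef_rot: [1.0, -0.002, 0.001, -0.0]
force: [0.0, -0.6, 0.4]
finger_gap: 0.0855
```

```bash
cat >> h.py <<'E'
def blobs(d,vmin=40,amin=300):
    h=cv2.cvtColor(d['img'],cv2.COLOR_RGB2HSV); m=((h[...,1]<75)&(h[...,2]>vmin)).astype(np.uint8); m[228:]=0
    n,l,st,c=cv2.connectedComponentsWithStats(m)
    return [((l==i).astype(np.uint8),st[i],c[i]) for i in range(1,n) if st[i,4]>amin]
E
python3 - <<'E'
from h import *
d=grab('wrist','w8.png');print(manip.observe()['position'], 'pred',proj(d,(.575,-.238,.028)))
h=cv2.cvtColor(d['img'],cv2.COLOR_RGB2HSV); m=((h[...,1]<75)&(h[...,2]>125)).astype(np.uint8); m[228:]=0
cs,hi=cv2.findContours(m,cv2.RETR_CCOMP,2)
for c,q in zip(cs,hi[0]):
    if len(c)>20 and cv2.contourArea(c)>300:
        e=cv2.fitEllipse(c); print(np.round(e[0]),np.round(e[1]),'hole' if q[3]>=0 else '', ray(d,*e[0],.028))
E
```

```text
[ 0.57728969 -0.22624006  0.10168172] pred (np.float64(280.0999324110008), np.float64(197.22246726134267))
[126. 211.] [56. 64.]  [ 0.56445026 -0.11966623  0.028     ]
[127. 213.] [23. 26.] hole [ 0.5628382  -0.12055844  0.028     ]
[138. 202.] [57. 62.]  [ 0.57174479 -0.12968854  0.028     ]
[430. 192.] [27. 56.]  [ 0.57904675 -0.35087457  0.028     ]
[449. 181.] [16. 61.]  [ 0.58764673 -0.36359166  0.028     ]
```

View pics/w8.png

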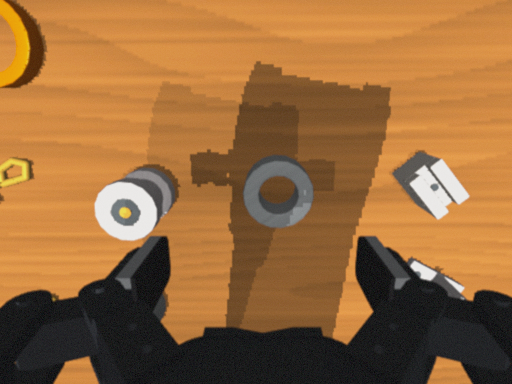

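Request:
play_rows:
  rows:
    - {"dp": [0.1, -0.6, -2], "twist": 0, "grip": 1}
    - {"dp": [0, -0.5, -2.5], "twist": 0, "grip": 1}
    - {"dp": [0, 0, -2.2], "twist": 0, "grip": 1}
    - {"dp": [0, 0, -1.4], "twist": 0, "grip": 1}
    - {"dp": [0, 0, -0.7], "twist": 0, "grip": 1}
    - {"dp": [0, 0, 0], "twist": 0, "grip": 1}
    - {"dp": [0, 0, 0], "twist": 0, "grip": 1}

```text
clock: 11.35
position: [0.5779, -0.2382, 0.0133]
eef_rot: [1.0, -0.002, 0.0, 0.0]
force: [0.2, 0.9, -0.3]
finger_gap: 0.0854
```

Request:
play_rows:
  rows:
    - {"dp": [0, 0, 0], "twist": 0, "grip": -1}
    - {"dp": [0, 0, 0], "twist": 0, "grip": -1}
    - {"dp": [0, 0, 0], "twist": 0, "grip": -1}
    - {"dp": [0, 0, 0], "twist": 0, "grip": -1}

```text
clock: 11.68
position: [0.5779, -0.2388, 0.014]
eef_rot: [1.0, -0.002, 0.001, 0.0]
force: [-5.4, 1.8, 16.9]
finger_gap: 0.0491
```

Request:
play_rows:
  rows:
    - {"dp": [0, 0, 0.5], "twist": 0, "grip": -1}
    - {"dp": [0, 0, 1], "twist": 0, "grip": -1}
    - {"dp": [0, 0, 2], "twist": 0, "grip": -1}
    - {"dp": [0, 0, 3], "twist": 0, "grip": -1}
    - {"dp": [0, 0, 3.5], "twist": 0, "grip": -1}
    - {"dp": [0, 0, 3], "twist": 0, "grip": -1}
    - {"dp": [0, 0, 2], "twist": 0, "grip": -1}
    - {"dp": [0, 0, 0], "twist": 0, "grip": -1}
    - {"dp": [0, 0, 0], "twist": 0, "grip": -1}

```text
clock: 12.43
position: [0.5778, -0.2388, 0.1641]
eef_rot: [1.0, -0.002, 0.001, 0.0]
force: [-0.2, -0.0, -2.7]
finger_gap: 0.0488
```

```bash
python3 - <<'E'
from h import *
o=manip.observe();p=o['position'];print(o['finger_gap'],o['force'],p,o['moment'])
d=grab('wrist','w9.png');e=grab('scene');s=grab('side')
print('pred top c',proj(d,p+[0,0,.0145]),[proj(d,p+np.array([x,0,.0145])) for x in(.027,-.027)])
ims=[cv2.resize(d['img'][120:345,150:390],(320,300),interpolation=cv2.INTER_CUBIC)]
for q in(e,s):
  u,v=map(int,proj(q,p)); ims.append(cv2.resize(q['img'][v-30:v+40,u-28:u+28],(240,300),interpolation=cv2.INTER_CUBIC))
cv2.imwrite('pics/z9.png',np.hstack(ims)[:,:,::-1])
E
```

```text
0.048830244777978676 [-0.20754266 -0.04531095 -2.74710333] [ 0.57776991 -0.23882695  0.16410613] [-0.01793671  0.0072006  -0.01065234]
pred top c (np.float64(265.7860332494625), np.float64(247.76763070871218)) [(np.float64(265.6552075960783), np.float64(194.31038111680348)), (np.float64(265.9049288373516), np.float64(296.35008340624586))]
```

View pics/z9.png

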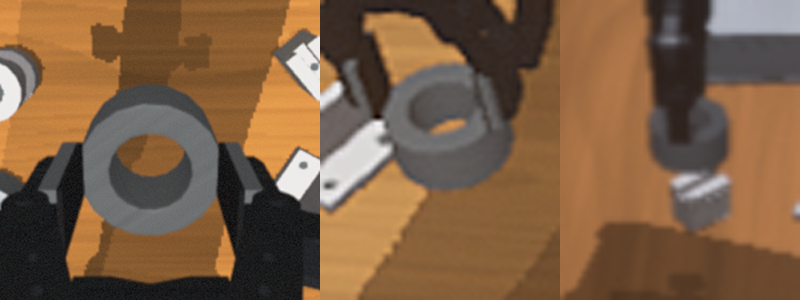

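Request:
play_rows:
  rows:
    - {"dp": [0.2, 3.9, 0], "twist": 0, "grip": -1}
    - {"dp": [0.2, 3.9, 0], "twist": 0, "grip": -1}
    - {"dp": [0.2, 3.9, 0], "twist": 0, "grip": -1}
    - {"dp": [0.2, 3.9, 0], "twist": 0, "grip": -1}
    - {"dp": [0.2, 3.9, 0], "twist": 0, "grip": -1}
    - {"dp": [0.2, 3.9, 0], "twist": 0, "grip": -1}
    - {"dp": [0.2, 3.9, 0], "twist": 0, "grip": -1}
    - {"dp": [0.2, 3.9, 0], "twist": 0, "grip": -1}
    - {"dp": [0.2, 3.9, 0], "twist": 0, "grip": -1}
    - {"dp": [0.2, 3.9, 0], "twist": 0, "grip": -1}
    - {"dp": [0.2, 3.9, 0], "twist": 0, "grip": -1}
    - {"dp": [0.2, 3.9, 0], "twist": 0, "grip": -1}

```text
clock: 13.58
position: [0.6004, 0.2311, 0.161]
eef_rot: [1.0, -0.002, -0.001, 0.0]
force: [1.1, 0.4, -2.6]
finger_gap: 0.0484
```

Request:
play_rows:
  rows:
    - {"dp": [0.2, 3.9, -1], "twist": 0, "grip": -1}
    - {"dp": [0.1, 3.9, -1], "twist": 0, "grip": -1}
    - {"dp": [0, 0.6, -1], "twist": 0, "grip": -1}
    - {"dp": [0, 0, -2], "twist": 0, "grip": -1}
    - {"dp": [0, 0, -2], "twist": 0, "grip": -1}
    - {"dp": [0, 0, -1], "twist": 0, "grip": -1}
    - {"dp": [0, 0, 0], "twist": 0, "grip": -1}
    - {"dp": [0, 0, 0], "twist": 0, "grip": -1}

```text
clock: 14.25
position: [0.604, 0.3131, 0.0818]
eef_rot: [1.0, -0.002, -0.001, 0.0]
force: [0.5, -0.2, -1.1]
finger_gap: 0.0487
```

```bash
python3 - <<'E'
from h import *
o=manip.observe();p=o['position'];print(o['finger_gap'],p)
d=grab('wrist','w10.png');e=grab('scene','s10.png');
# far rim corner check of caddy by blue mask
for n,q in(('w',d),('s',e)):
  h=cv2.cvtColor(q['img'],cv2.COLOR_RGB2HSV); m=((h[...,0]>100)&(h[...,0]<125)&(h[...,1]>120)).astype(np.uint8)
  if n=='s': m[:120]=0;m[:,:320]=0;m[:,460:]=0
  cn=cv2.convexHull(max(cv2.findContours(m,0,2)[0],key=cv2.contourArea)); a=cv2.approxPolyDP(cn,8,True)[:,0]
  print(n,[(x.tolist(),np.round(ray(q,*x,.014)[:2],3).tolist()) for x in a])
E
```

```text
0.04867063387122728 [0.60398444 0.31307317 0.08180488]
w [([479, 119], [0.659, 0.165]), ([449, 289], [0.525, 0.165]), ([193, 229], [0.578, 0.367]), ([186, 121], [0.659, 0.367])]
s [([344, 200], [0.464, 0.168]), ([388, 205], [0.469, 0.267]), ([412, 239], [0.557, 0.309]), ([413, 281], [0.656, 0.297]), ([381, 278], [0.656, 0.235])]
```

Request:
play_rows:
  rows:
    - {"dp": [0.1, 0, -1], "twist": 0, "grip": -1}
    - {"dp": [0, 0, -1.5], "twist": 0, "grip": -1}
    - {"dp": [0, 0, -1.5], "twist": 0, "grip": -1}
    - {"dp": [0, 0, -1], "twist": 0, "grip": -1}
    - {"dp": [0, 0, -0.6], "twist": 0, "grip": -1}
    - {"dp": [0, 0, 0], "twist": 0, "grip": -1}
    - {"dp": [0, 0, 0], "twist": 0, "grip": -1}

```text
clock: 14.93
position: [0.6051, 0.3135, 0.0259]
eef_rot: [1.0, -0.002, -0.0, 0.0]
force: [0.6, 0.5, -2.4]
finger_gap: 0.0487
```

Request:
play_rows:
  rows:
    - {"dp": [0, 0, -0.3], "twist": 0, "grip": -1}
    - {"dp": [0, 0, -0.1], "twist": 0, "grip": -1}
    - {"dp": [0, 0, 0], "twist": 0, "grip": -1}
    - {"dp": [0, 0, 0], "twist": 0, "grip": -1}

```text
clock: 15.27
position: [0.6055, 0.3135, 0.0227]
eef_rot: [1.0, -0.002, 0.0, -0.0]
force: [-0.0, 0.2, -1.9]
finger_gap: 0.0485
```

Request:
play_rows:
  rows:
    - {"dp": [0, 0, -0.1], "twist": 0, "grip": -1}
    - {"dp": [0, 0, 0], "twist": 0, "grip": -1}
    - {"dp": [0, 0, 0], "twist": 0, "grip": 0.6}
    - {"dp": [0, 0, 0], "twist": 0, "grip": 0.6}
    - {"dp": [0, 0, 0], "twist": 0, "grip": 0.6}
    - {"dp": [0, 0, 1], "twist": 0, "grip": 0.6}
    - {"dp": [0, 0, 2], "twist": 0, "grip": 0.6}
    - {"dp": [0, 0, 4], "twist": 0, "grip": 0.8}
    - {"dp": [0, 0, 4], "twist": 0, "grip": 1}
    - {"dp": [0, -2, 3], "twist": 0, "grip": 1}
    - {"dp": [0, -4, 0], "twist": 0, "grip": 1}
    - {"dp": [0, -4, 0], "twist": 0, "grip": 1}

```text
clock: 16.27
position: [0.6059, 0.2143, 0.1646]
eef_rot: [1.0, -0.001, 0.002, -0.001]
force: [1.9, -0.3, -0.8]
finger_gap: 0.0855
```

Request:
play_rows:
  rows:
    - {"dp": [0, -4, 0], "twist": 0, "grip": 1}
    - {"dp": [0, -4, 0], "twist": 0, "grip": 1}
    - {"dp": [0, -4, 0], "twist": 0, "grip": 1}
    - {"dp": [0, 0, 0], "twist": 0, "grip": 1}
    - {"dp": [0, 0, 0], "twist": 0, "grip": 1}

```text
clock: 16.68
position: [0.6056, 0.0905, 0.1623]
eef_rot: [1.0, -0.005, 0.0, 0.0]
force: [-0.3, 1.2, 0.9]
finger_gap: 0.0853
```

```bash
python3 - <<'E'
from h import *
o=manip.observe();p=o['position'];print(p)
d=grab('wrist','w11.png');e=grab('scene','s11.png');
# scene: predicted ring top outline center vs. bright blob near it
for n,q in(('scene',e),('side',grab('side','d11.png'))):
  print(n,'pred top',proj(q,(.606,.3144,.036)))
  h=cv2.cvtColor(q['img'],cv2.COLOR_RGB2HSV); u,v=map(int,proj(q,(.606,.3144,.036)))
c=cv2.resize(e['img'][190:290,335:455],(480,400),interpolation=cv2.INTER_CUBIC);s=cv2.imread('pics/d11.png')[250:350,160:270,::-1]
cv2.imwrite('pics/z11.png',np.hstack([c,cv2.resize(s,(320,291)) if 0 else cv2.copyMakeBorder(cv2.resize(s,(310,282),interpolation=cv2.INTER_CUBIC),0,118,0,0,0)])[:,:,::-1])
E
```

```text
[0.60563602 0.09047121 0.16230713]
scene pred top (np.float64(421.3831857347243), np.float64(254.00967881287409))
side pred top (np.float64(188.44794934521474), np.float64(312.58727471720465))
```

View pics/z11.png

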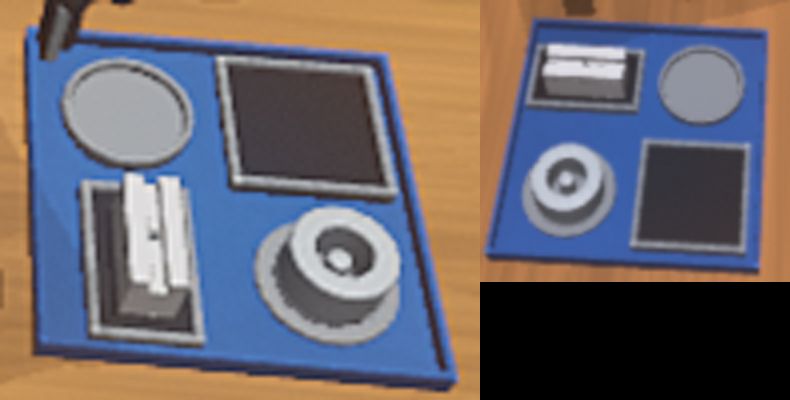

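Scene crop: jaw seated in the oblong pocket (145,250) and collar over the post (340,260), both flat. The side crop agrees. Next the roller, located by its brass dot.

Request:
play_rows:
  rows:
    - {"dp": [-0.5, -3.7, -0.5], "twist": 0, "grip": 1}
    - {"dp": [-0.6, -3.7, -0.5], "twist": 0, "grip": 1}
    - {"dp": [-0.6, -3.7, -0.5], "twist": 0, "grip": 1}
    - {"dp": [-0.6, -3.7, -0.5], "twist": 0, "grip": 1}
    - {"dp": [-0.6, -3.7, -0.5], "twist": 0, "grip": 1}
    - {"dp": [-0.6, -3.6, -0.5], "twist": 0, "grip": 1}
    - {"dp": [0, 0, 0], "twist": 0, "grip": 1}
    - {"dp": [0, 0, 0], "twist": 0, "grip": 1}
    - {"dp": [0, 0, 0], "twist": 0, "grip": 1}
    - {"dp": [0, 0, 0], "twist": 0, "grip": 1}

```text
clock: 17.67
position: [0.571, -0.1254, 0.1316]
eef_rot: [1.0, -0.001, 0.0, -0.0]
force: [-0.3, -0.5, 0.4]
finger_gap: 0.0855
```

```bash
cat > dot.py <<'E'
from h import *
d=grab('wrist','w12.png');print(manip.observe()['position'])
u,v=proj(d,(.570,-.129,.048));print(u,v)
h=cv2.cvtColor(d['img'],cv2.COLOR_RGB2HSV); m=((h[...,0]>20)&(h[...,0]<35)&(h[...,1]>120)).astype(np.uint8)
n,l,st,c=cv2.connectedComponentsWithStats(m)
for i in range(1,n):
    if st[i,4]>15: print(c[i],st[i,2:],ray(d,*c[i],.048))
m=((h[...,1]<75)&(h[...,2]>125)).astype(np.uint8); m[240:]=0
for c in cv2.findContours(m,0,2)[0]:
    if cv2.contourArea(c)>300: e=cv2.fitEllipse(c); print(np.round(e[0]),np.round(e[1]),ray(d,*e[0],.048))
E
python3 dot.py
```

```text
[ 0.57091341 -0.12554705  0.13159132]
269.07134667163155 191.92816068725986
[144.66031281  38.84848485] [  78   79 2046] [ 0.68068575 -0.04249951  0.048     ]
[130.75354108 167.2592068 ] [ 62  48 706] [ 0.59003367 -0.02238772  0.048     ]
[168.9047619  283.47619048] [ 4  9 21] [ 0.48824333 -0.04336072  0.048     ]
[269. 190.] [51. 54.] [ 0.5715778  -0.12882732  0.048     ]
```

Request:
play_rows:
  rows:
    - {"dp": [0, -0.3, -2.5], "twist": 0, "grip": 1}
    - {"dp": [0, 0, -3], "twist": 0, "grip": 1}
    - {"dp": [0, 0, -2.5], "twist": 0, "grip": 1}
    - {"dp": [0, 0, -1.4], "twist": 0, "grip": 1}
    - {"dp": [0, 0, -0.6], "twist": 0, "grip": 1}
    - {"dp": [0, 0, 0], "twist": 0, "grip": 1}
    - {"dp": [0, 0, 0], "twist": 0, "grip": 1}
    - {"dp": [0, 0, 0], "twist": 0, "grip": -1}
    - {"dp": [0, 0, 0], "twist": 0, "grip": -1}
    - {"dp": [0, 0, 0], "twist": 0, "grip": -1}
    - {"dp": [0, 0, 0], "twist": 0, "grip": -1}
    - {"dp": [0, 0, 0], "twist": 0, "grip": -1}

```text
clock: 18.72
position: [0.5709, -0.1307, 0.0326]
eef_rot: [1.0, -0.002, 0.001, 0.0]
force: [-4.0, 1.6, 14.4]
finger_gap: 0.0405
```

Request:
play_rows:
  rows:
    - {"dp": [0, 0, 0.5], "twist": 0, "grip": -1}
    - {"dp": [0, 0, 1.5], "twist": 0, "grip": -1}
    - {"dp": [0, 0, 3], "twist": 0, "grip": -1}
    - {"dp": [0, 0, 3], "twist": 0, "grip": -1}
    - {"dp": [-0.3, 2, 2], "twist": 0, "grip": -1}
    - {"dp": [-0.7, 3.6, 0], "twist": 0, "grip": -1}
    - {"dp": [-0.7, 3.6, 0], "twist": 0, "grip": -1}
    - {"dp": [-0.7, 3.6, 0], "twist": 0, "grip": -1}
    - {"dp": [-0.7, 3.6, 0], "twist": 0, "grip": -1}
    - {"dp": [-0.7, 3.6, 0], "twist": 0, "grip": -1}
    - {"dp": [-0.7, 3.6, 0], "twist": 0, "grip": -1}
    - {"dp": [-0.7, 3.6, 0], "twist": 0, "grip": -1}

```text
clock: 19.72
position: [0.5177, 0.1429, 0.1319]
eef_rot: [1.0, -0.003, 0.0, -0.0]
force: [1.5, 0.1, -1.4]
finger_gap: 0.0404
```

Request:
play_rows:
  rows:
    - {"dp": [-0.7, 3.6, 0], "twist": 0, "grip": -1}
    - {"dp": [-0.4, 3.6, 0], "twist": 0, "grip": -1}
    - {"dp": [0, 0, -1.5], "twist": 0, "grip": -1}
    - {"dp": [0, 0, -2], "twist": 0, "grip": -1}
    - {"dp": [0, 0, 0], "twist": 0, "grip": -1}
    - {"dp": [0, 0, 0], "twist": 0, "grip": -1}
    - {"dp": [0, 0, 0], "twist": 0, "grip": -1}

```text
clock: 20.3
position: [0.5077, 0.2132, 0.0972]
eef_rot: [1.0, -0.003, 0.0, -0.0]
force: [0.6, -0.5, -1.0]
finger_gap: 0.0401
```

```bash
python3 - <<'E'
from h import *
o=manip.observe();p=o['position'];print(o['finger_gap'],p,o['force'])
d=grab('wrist','w13.png'); h=cv2.cvtColor(d['img'],cv2.COLOR_RGB2HSV)
m=((h[...,1]<75)&(h[...,2]>110)).astype(np.uint8)
print('pred top',proj(d,p+[0,0,.0155]))
for c in cv2.findContours(m,0,2)[0]:
    if cv2.contourArea(c)>500: e=cv2.fitEllipse(c); print(np.round(e[0]),np.round(e[1]),ray(d,*e[0],p[2]+.0155))
E
```

```text
0.04013213915762859 [0.50765539 0.21315719 0.09724551] [ 0.63763323 -0.46985833 -1.01011725]
pred top (np.float64(265.74980588941315), np.float64(248.83263427818872))
[263. 246.] [81. 88.] [0.50924792 0.21470303 0.11274551]
[256. 206.] [41. 77.] [0.52959873 0.21749125 0.11274551]
[135. 186.] [116. 182.] [0.53945215 0.27215271 0.11274551]
[119.  56.] [100. 117.] [0.59415536 0.27232752 0.11274551]
[290.  64.] [ 16. 132.] [0.59049637 0.20286648 0.11274551]
[254.  41.] [ 51. 183.] [0.59933529 0.21774499 0.11274551]
[228.  71.] [ 22. 131.] [0.58815188 0.22853868 0.11274551]
```

Request:
play_rows:
  rows:
    - {"dp": [0, 0.4, -1], "twist": 0, "grip": -1}
    - {"dp": [0, 0, -1.5], "twist": 0, "grip": -1}
    - {"dp": [0, 0, -1.5], "twist": 0, "grip": -1}
    - {"dp": [0, 0, -0.9], "twist": 0, "grip": -1}
    - {"dp": [0, 0, -0.4], "twist": 0, "grip": -1}
    - {"dp": [0, 0, -0.2], "twist": 0, "grip": -1}
    - {"dp": [0, 0, 0], "twist": 0, "grip": -1}
    - {"dp": [0, 0, 0], "twist": 0, "grip": -1}

```text
clock: 21.02
position: [0.5076, 0.2176, 0.0419]
eef_rot: [1.0, -0.002, 0.0, -0.0]
force: [-0.0, -1.2, -1.2]
finger_gap: 0.0405
```

Request:
play_rows:
  rows:
    - {"dp": [0, 0, -0.1], "twist": 0, "grip": -1}
    - {"dp": [0, 0, 0], "twist": 0, "grip": -1}
    - {"dp": [0, 0, 0], "twist": 0, "grip": -1}

```text
clock: 21.27
position: [0.5077, 0.2176, 0.0409]
eef_rot: [1.0, -0.002, 0.0, -0.0]
force: [0.8, -0.0, 1.5]
finger_gap: 0.0403
```

Request:
play_rows:
  rows:
    - {"dp": [0, 0, 0], "twist": 0, "grip": 0.5}
    - {"dp": [0, 0, 0], "twist": 0, "grip": 0.5}
    - {"dp": [0, 0, 0], "twist": 0, "grip": 0.5}
    - {"dp": [0, 0, 1], "twist": 0, "grip": 0.5}
    - {"dp": [0, 0, 2.5], "twist": 0, "grip": 0.5}
    - {"dp": [0, 0, 4], "twist": 0, "grip": 1}
    - {"dp": [0, 0, 4], "twist": 0, "grip": 1}
    - {"dp": [-0.2, -3.9, 1], "twist": -2.5, "grip": 1}
    - {"dp": [-0.3, -3.9, 0], "twist": -2.5, "grip": 1}
    - {"dp": [-0.2, -3.9, 0], "twist": -2.5, "grip": 1}
    - {"dp": [-0.3, -3.9, 0], "twist": -2.5, "grip": 1}
    - {"dp": [-0.2, -3.9, 0], "twist": -2.5, "grip": 1}

```text
clock: 22.27
position: [0.4948, 0.0208, 0.1665]
eef_rot: [0.994, -0.112, 0.001, -0.0]
force: [1.6, -0.9, 0.8]
finger_gap: 0.0853
```

Request:
play_rows:
  rows:
    - {"dp": [-0.3, -3.9, 0], "twist": -2.5, "grip": 1}
    - {"dp": [-0.2, -3.9, 0], "twist": -2.5, "grip": 1}
    - {"dp": [-0.3, -3.9, 0], "twist": -2.5, "grip": 1}
    - {"dp": [-0.2, -3.9, 0], "twist": -2.5, "grip": 1}
    - {"dp": [-0.3, -3.9, 0], "twist": -2.5, "grip": 1}
    - {"dp": [-0.2, -3.9, 0], "twist": -2.5, "grip": 1}
    - {"dp": [-0.3, -3.9, 0], "twist": -2.5, "grip": 1}
    - {"dp": [-0.2, -3.9, 0], "twist": 0, "grip": 1}
    - {"dp": [-0.3, -3.9, 0], "twist": 0, "grip": 1}
    - {"dp": [-0.2, -3.9, 0], "twist": 0, "grip": 1}
    - {"dp": [0, 0, 0], "twist": 0, "grip": 1}
    - {"dp": [0, 0, 0], "twist": 0, "grip": 1}

```text
clock: 23.27
position: [0.4694, -0.3698, 0.1658]
eef_rot: [0.965, -0.263, 0.0, 0.0]
force: [0.4, 1.4, 0.0]
finger_gap: 0.0855
```

```bash
python3 - <<'E'
from h import *
o=manip.observe();print(o['position'],np.degrees(2*np.arctan2(o['eef_rot'][1],o['eef_rot'][0])))
d=grab('wrist','w14.png'); h=cv2.cvtColor(d['img'],cv2.COLOR_RGB2HSV)
c0=np.array([.470,-.3675,0]);t=np.radians(-29);ax=np.array([np.cos(t),np.sin(t),0]);ay=np.array([-ax[1],ax[0],0])
print('pred top',[np.round(proj(d,c0+i*.03*ax+j*.004*ay+[0,0,.044])).tolist() for i in(1,-1) for j in(1,-1)])
m=((h[...,1]<75)&(h[...,2]>125)).astype(np.uint8); m[240:]=0
for c in cv2.findContours(m,0,2)[0]:
    if cv2.contourArea(c)>60: r=cv2.minAreaRect(c); print(cv2.contourArea(c),np.round(cv2.boxPoints(r)).tolist(),np.round(cv2.approxPolyDP(c,4,True)[:,0]).tolist())
E
```

```text
[ 0.46938133 -0.369793    0.16577087] -30.483947522097747
pred top [[256.0, 146.0], [266.0, 145.0], [258.0, 210.0], [267.0, 210.0]]
2928.5 [[233.0, 141.0], [288.0, 140.0], [290.0, 207.0], [234.0, 209.0]] [[288, 140], [265, 141], [264, 147], [255, 141], [233, 142], [236, 197], [256, 196], [257, 184], [259, 208], [265, 207], [265, 188], [267, 196], [288, 197]]
1479.0 [[154.0, 82.0], [165.0, 49.0], [211.0, 65.0], [201.0, 98.0]] [[165, 51], [158, 83], [200, 96], [208, 65]]
4798.5 [[414.0, 0.0], [511.0, 0.0], [511.0, 91.0], [414.0, 91.0]] [[414, 0], [463, 91], [511, 60], [510, 55], [465, 86], [458, 70], [511, 33], [511, 0]]
```

```bash
python3 - <<'E'
from h import *
d=grab('wrist');print(ray(d,260.5,177.5,.044),manip.observe()['position'])
a,b=[(ray(d,*q,.008)+ray(d,*r,.008))/2 for q,r in (((233,142),(288,140)),((236,197),(288,197)))];print((a+b)/2,head(b,a),np.linalg.norm(a-b))
E
```

```text
[ 0.47213355 -0.36498121  0.044     ] [ 0.47038551 -0.36691992  0.16570599]
[ 0.47119853 -0.3650523   0.008     ] -28.893867074031075 0.05810475270220481
```

Request:
play_rows:
  rows:
    - {"dp": [0.1, 0.15, -3], "twist": 1.5, "grip": 1}
    - {"dp": [0, 0, -3], "twist": 0, "grip": 1}
    - {"dp": [0, 0, -3], "twist": 0, "grip": 1}
    - {"dp": [0, 0, -2], "twist": 0, "grip": 1}
    - {"dp": [0, 0, -1.5], "twist": 0, "grip": 1}
    - {"dp": [0, 0, -0.9], "twist": 0, "grip": 1}
    - {"dp": [0, 0, 0], "twist": 0, "grip": 1}
    - {"dp": [0, 0, 0], "twist": 0, "grip": 1}
    - {"dp": [0, 0, 0], "twist": 0, "grip": -1}
    - {"dp": [0, 0, 0], "twist": 0, "grip": -1}
    - {"dp": [0, 0, 0], "twist": 0, "grip": -1}
    - {"dp": [0, 0, 0], "twist": 0, "grip": -1}

```text
clock: 24.37
position: [0.4716, -0.3663, 0.0321]
eef_rot: [0.969, -0.248, 0.001, 0.0]
force: [-0.1, 0.8, 1.1]
finger_gap: 0.0386
```

Request:
play_rows:
  rows:
    - {"dp": [0, 0, 0], "twist": 0, "grip": -1}
    - {"dp": [0, 0, 0], "twist": 0, "grip": -1}
    - {"dp": [0, 0, 0], "twist": 0, "grip": -1}

```text
clock: 24.62
position: [0.4713, -0.3662, 0.0315]
eef_rot: [0.969, -0.248, 0.0, 0.0]
force: [-0.1, -1.3, 1.0]
finger_gap: 0.0051
```

Request:
play_rows:
  rows:
    - {"dp": [0, 0, 0], "twist": 0, "grip": -1}
    - {"dp": [0, 0, 0.5], "twist": 0, "grip": -1}
    - {"dp": [0, 0, 1.5], "twist": 0, "grip": -1}
    - {"dp": [0, 0, 3], "twist": 0, "grip": -1}
    - {"dp": [0, 0, 3.5], "twist": 0, "grip": -1}
    - {"dp": [0, 0, 3], "twist": 0, "grip": -1}
    - {"dp": [0, 0, 0], "twist": 0, "grip": -1}
    - {"dp": [0, 0, 0], "twist": 0, "grip": -1}
    - {"dp": [0, 0, 0], "twist": 0, "grip": -1}

```text
clock: 25.37
position: [0.471, -0.3658, 0.1461]
eef_rot: [0.969, -0.248, -0.0, -0.0]
force: [-0.1, -0.2, -1.4]
finger_gap: 0.0054
```

```bash
python3 - <<'E'
from h import *
o=manip.observe();p=o['position'];print(o['finger_gap'],p,o['force'],o['moment'],np.degrees(2*np.arctan2(o['eef_rot'][1],o['eef_rot'][0])))
d=grab('wrist','w15.png'); h=cv2.cvtColor(d['img'],cv2.COLOR_RGB2HSV)
t=np.radians(-29);ax=np.array([np.cos(t),np.sin(t),0]);ay=np.array([-ax[1],ax[0],0]);c0=p*1
print('pred base',[np.round(proj(d,c0+i*.03*ax+j*.028*ay+[0,0,.008-.0315])).tolist() for i in(1,-1) for j in(1,-1)])
print('old place',[np.round(proj(d,(.4715,-.3655,.008)+i*.03*ax+j*.028*ay)).tolist() for i in(1,-1) for j in(1,-1)])
m=((h[...,1]<75)&(h[...,2]>95)).astype(np.uint8)
for c in cv2.findContours(m,0,2)[0]:
    if cv2.contourArea(c)>400: print(cv2.contourArea(c),np.round(cv2.approxPolyDP(c,4,True)[:,0]).tolist())
E
```

```text
0.005389873840247821 [ 0.47103454 -0.36581881  0.14612734] [-0.11783588 -0.21704523 -1.36135046] [-0.04576824 -0.01862509 -0.02848295] -28.76577554033711
pred base [[217.0, 168.0], [315.0, 169.0], [220.0, 262.0], [310.0, 263.0]]
old place [[234.0, 142.0], [294.0, 142.0], [235.0, 203.0], [292.0, 203.0]]
1869.0 [[20, 289], [16, 304], [28, 321], [54, 327], [66, 320], [70, 307], [58, 288], [35, 281]]
6456.5 [[218, 168], [220, 260], [226, 239], [242, 233], [244, 224], [256, 223], [257, 297], [268, 297], [270, 223], [280, 223], [283, 233], [298, 238], [308, 262], [312, 170], [269, 169], [271, 185], [256, 186], [259, 169]]
1755.5 [[166, 43], [158, 77], [204, 93], [213, 60]]
3972.5 [[440, 0], [485, 97], [511, 83], [511, 76], [490, 89], [483, 75], [511, 55], [511, 0]]
```

Request:
play_rows:
  rows:
    - {"dp": [0.2, 3.8, 0], "twist": 2.4, "grip": -1}
    - {"dp": [0.2, 3.8, 0], "twist": 2.4, "grip": -1}
    - {"dp": [0.2, 3.8, 0], "twist": 2.4, "grip": -1}
    - {"dp": [0.2, 3.8, 0], "twist": 2.4, "grip": -1}
    - {"dp": [0.2, 3.8, 0], "twist": 2.4, "grip": -1}
    - {"dp": [0.2, 3.8, 0], "twist": 2.4, "grip": -1}
    - {"dp": [0.2, 3.8, 0], "twist": 2.4, "grip": -1}
    - {"dp": [0.2, 3.8, 0], "twist": 2.4, "grip": -1}
    - {"dp": [0.2, 3.8, 0], "twist": 2.4, "grip": -1}
    - {"dp": [0.2, 3.8, 0], "twist": 2.4, "grip": -1}
    - {"dp": [0.2, 3.8, 0], "twist": 2.4, "grip": -1}
    - {"dp": [0.2, 3.8, 0], "twist": 2.4, "grip": -1}

```text
clock: 26.42
position: [0.4943, 0.0916, 0.1453]
eef_rot: [1.0, 0.001, -0.001, 0.0]
force: [1.3, -0.3, -0.5]
finger_gap: 0.0051
```

Request:
play_rows:
  rows:
    - {"dp": [0.2, 3.8, 0], "twist": 0, "grip": -1}
    - {"dp": [0.2, 3.8, 0], "twist": 0, "grip": -1}
    - {"dp": [0.2, 3.8, 0], "twist": 0, "grip": -1}
    - {"dp": [0.2, 3.8, 0], "twist": 0, "grip": -1}
    - {"dp": [0.2, 3.8, 0], "twist": 0, "grip": -1}
    - {"dp": [0.2, 3.3, 0], "twist": 0, "grip": -1}
    - {"dp": [0, 0, -1.5], "twist": 0, "grip": -1}
    - {"dp": [0, 0, -2], "twist": 0, "grip": -1}
    - {"dp": [0, 0, 0], "twist": 0, "grip": -1}
    - {"dp": [0, 0, 0], "twist": 0, "grip": -1}
    - {"dp": [0, 0, 0], "twist": 0, "grip": -1}

```text
clock: 27.33
position: [0.5073, 0.3126, 0.1115]
eef_rot: [1.0, 0.0, -0.0, 0.0]
force: [0.1, 0.4, -0.6]
finger_gap: 0.0051
```

```bash
python3 - <<'E'
from h import *
o=manip.observe();p=o['position'];print(o['finger_gap'],p,o['force'],np.degrees(2*np.arctan2(o['eef_rot'][1],o['eef_rot'][0])))
d=grab('wrist','w16.png')
print('pred base',[np.round(proj(d,p+[i*.03,j*.028,-.0235])).tolist() for i in(1,-1) for j in(1,-1)])
h=cv2.cvtColor(d['img'],cv2.COLOR_RGB2HSV); m=((h[...,1]<75)&(h[...,2]>95)).astype(np.uint8)
for c in cv2.findContours(m,0,2)[0]:
    if cv2.contourArea(c)>400: print(cv2.contourArea(c),np.round(cv2.approxPolyDP(c,4,True)[:,0]).tolist()[:16])
m=((h[...,0]>100)&(h[...,0]<125)&(h[...,1]>120)).astype(np.uint8)
cn=cv2.convexHull(max(cv2.findContours(m,0,2)[0],key=cv2.contourArea)); a=cv2.approxPolyDP(cn,8,True)[:,0]
print([(x.tolist(),np.round(ray(d,*x,.014)[:2],3).tolist()) for x in a])
E
```

```text
0.005109033755146826 [0.50727022 0.31258756 0.1115013 ] [ 0.1091143  0.3780155 -0.6332015] 0.002740626097898335
pred base [[216.0, 170.0], [314.0, 170.0], [220.0, 264.0], [310.0, 264.0]]
6291.5 [[367, 143], [348, 155], [339, 170], [340, 201], [362, 221], [386, 229], [411, 226], [429, 201], [419, 163], [399, 143]]
11316.0 [[211, 130], [213, 230], [219, 241], [205, 243], [219, 244], [221, 261], [227, 239], [241, 234], [245, 224], [256, 224], [256, 297], [268, 298], [268, 225], [280, 224], [283, 234], [297, 237]]
7362.0 [[263, 7], [236, 16], [223, 30], [216, 50], [224, 87], [257, 108], [291, 98], [309, 65], [301, 28], [281, 11]]
6938.5 [[358, 0], [349, 121], [421, 121], [437, 0], [415, 6], [392, 0], [374, 15], [367, 91], [375, 92], [383, 106], [417, 107], [415, 116], [393, 117], [355, 116], [364, 0]]
[([472, 0], [0.644, 0.165]), ([433, 242], [0.456, 0.165]), ([202, 242], [0.457, 0.367]), ([188, 0], [0.644, 0.367])]
```

Request:
play_rows:
  rows:
    - {"dp": [0.15, 0.1, -1.5], "twist": 0, "grip": -1}
    - {"dp": [0, 0, -2], "twist": 0, "grip": -1}
    - {"dp": [0, 0, -1.8], "twist": 0, "grip": -1}
    - {"dp": [0, 0, -1], "twist": 0, "grip": -1}
    - {"dp": [0, 0, -0.4], "twist": 0, "grip": -1}
    - {"dp": [0, 0, -0.2], "twist": 0, "grip": -1}
    - {"dp": [0, 0, -0.2], "twist": 0, "grip": -1}
    - {"dp": [0, 0, 0], "twist": 0, "grip": -1}
    - {"dp": [0, 0, 0], "twist": 0, "grip": -1}

```text
clock: 28.13
position: [0.5092, 0.3141, 0.0412]
eef_rot: [1.0, 0.0, 0.0, -0.0]
force: [-0.2, 0.1, -0.7]
finger_gap: 0.0048
```

Request:
play_rows:
  rows:
    - {"dp": [0, 0, -0.1], "twist": 0, "grip": -1}
    - {"dp": [0, 0, -0.1], "twist": 0, "grip": -1}
    - {"dp": [0, 0, 0], "twist": 0, "grip": -1}
    - {"dp": [0, 0, 0], "twist": 0, "grip": -1}

```text
clock: 28.47
position: [0.5092, 0.3134, 0.0391]
eef_rot: [1.0, 0.0, 0.0, 0.0]
force: [-1.5, -5.1, 10.1]
finger_gap: 0.0049
```

Request:
play_rows:
  rows:
    - {"dp": [0, 0, 0], "twist": 0, "grip": -0.3}
    - {"dp": [0, 0, 0], "twist": 0, "grip": -0.3}
    - {"dp": [0, 0, 0], "twist": 0, "grip": -0.3}
    - {"dp": [0, 0, 0.5], "twist": 0, "grip": -0.3}
    - {"dp": [0, 0, 1.5], "twist": 0, "grip": -0.3}
    - {"dp": [0, 0, 3], "twist": 0, "grip": -0.3}
    - {"dp": [0, 0, 4], "twist": 0, "grip": -0.3}
    - {"dp": [0, 0, 4], "twist": 0, "grip": -0.3}
    - {"dp": [0, -2, 2], "twist": 0, "grip": 0}
    - {"dp": [0, -4, 0], "twist": 0, "grip": 0}
    - {"dp": [0, -4, 0], "twist": 0, "grip": 0}
    - {"dp": [0, -4, 0], "twist": 0, "grip": 0}

```text
clock: 29.47
position: [0.5085, 0.1727, 0.1893]
eef_rot: [1.0, 0.001, 0.001, -0.0]
force: [1.5, -0.4, 0.8]
finger_gap: 0.0427
```

Request:
play_rows:
  rows:
    - {"dp": [0, -4, 0], "twist": 0, "grip": 0}
    - {"dp": [0, -4, 0], "twist": 0, "grip": 0}
    - {"dp": [0, -4, 0], "twist": 0, "grip": 0}
    - {"dp": [0, -4, 0], "twist": 0, "grip": 0}
    - {"dp": [0, 0, 0], "twist": 0, "grip": 0}
    - {"dp": [0, 0, 0], "twist": 0, "grip": 0}
    - {"dp": [0, 0, 0], "twist": 0, "grip": 0}

```text
clock: 30.05
position: [0.5089, 0.0142, 0.1888]
eef_rot: [1.0, 0.0, 0.0, -0.0]
force: [-0.7, 0.5, -0.5]
finger_gap: 0.0428
```

```bash
python3 - <<'E'
from h import *
e=grab('scene','s17.png');s=grab('side','d17.png');print(manip.observe()['position'])
c=cv2.resize(e['img'][180:290,335:455],(430,394),interpolation=cv2.INTER_CUBIC);x=cv2.resize(s['img'][250:350,160:270],(360,327),interpolation=cv2.INTER_CUBIC)
cv2.imwrite('pics/z17.png',np.hstack([c,cv2.copyMakeBorder(x,0,394-327,0,0,0)])[:,:,::-1])
E
```

```text
[0.50886962 0.01513045 0.1885883 ]
```

View pics/z17.png

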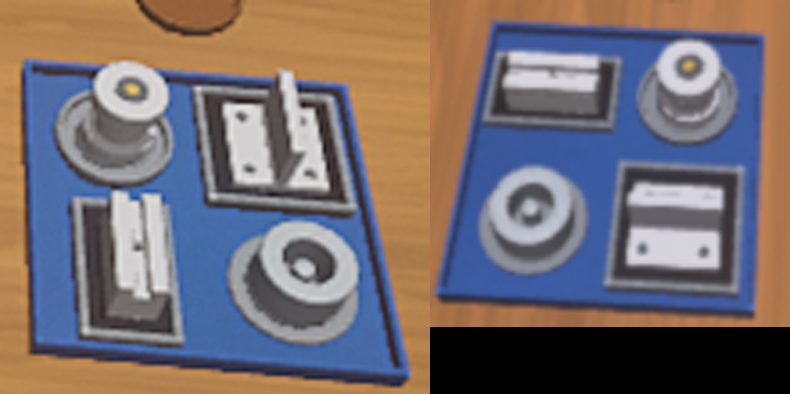

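All four parts sit flat in their nests in both views: roller (130,90), bracket (275,145), jaw (138,250) and collar (300,270). The bracket is square to its pocket.

```bash
python3 -c "
from h import *
print(manip.finish_job(),manip.observe()['clock'])"
```

```text
the job is handed in; nothing more can be done
the job is handed in; nothing more can be done
```

I packed all four parts into the caddy in the order given: long jaw, wide-bored collar over the post, guide roller, then bracket. I handed in shortly after 30.05 s, the last clock reading, with the gripper clear of everything. `finish_job()` gave no verdict.

- **Last check:** the final scene and side views show every part upright and flat in its nest, with the bracket square to its pocket. The jaw, roller and bracket met their nest floors within about 1 mm of the expected heights. The collar showed no clear contact when I last read the force, 1 mm above its expected height. I then lowered it that 1 mm, and it looks flat in both views.
- **Left alone:** I did not handle the short jaw, the narrow-bored collar or the brown rings. The last pictures do not cover the two look-alike parts, so I have no final view of them.
- **What went wrong:** my first grip on the long jaw was too high and the fingers shut on top of it without moving it. I went lower and tried again. While closing that second time the tool read 35 N upward, probably from the pads swinging forward.
- **What disagreed:** the finger opening read 2–5 mm below the true part widths on every grasp. I judged each grip by the measured weight and the pictures instead.

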